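Eject and catch the dishwasher-tablet tray

TASK

Let the sprung tray of the white dishwasher-tablet dispenser out under control: press its round metal ejector button down with one fingertip and, with the button still held down, trap the popped tray with the other finger for a moment before it slides all the way out. Then, keeping that finger in front of the tray, ease it slowly out to its stop and move clear, with the tablet lying in the open tray. Only press and hold back: do not grasp or lift anything, and leave the things standing around alone.

Things in the scene. Friction and masses are not known exactly. Their poses are not given: they have to be found in the camera images.
- dispenser: White tablet dispenser with a grey tray, fixed to the worktop: a low box, roof 42 mm above the worktop, 110 mm long along its x axis and 70 mm wide along y. Origin on the worktop straight below the centre of the ejector button; z up; x points to the back of the dispenser, so the tray comes out along -x (at yaw 0 toward the robot). Box spans x = -25 to +85 mm; a hump 64 (its cover 67) mm high stands on x = +41 to +81 mm. Position and yaw vary.
- button_top (a point): Centre of the top of the round metal ejector button: 28 mm across, its top 54 mm above the worktop and, pushed fully in, 47 mm (5 mm above the roof). Moves with the button.
- ejector (a joint): Button travel in m: 0 = up, grows as it is pressed down, stop at 0.007. Spring: 2.1 N at the start, 4.6 N at the stop. The tray's catch lets go at about 0.004. It springs up again when let go, which does not matter once the tray is out.
- tray_face (a point): Middle of the top edge of the outer (-x) face of the grey tray's upright front plate, 31 mm in front of the button's axis while the tray is shut. Axes as the dispenser's. The plate is 6 mm thick, 66 mm wide (along y) and stands from 6 to 66 mm above the worktop, so its top is 19 mm above the pressed button. Moves with the tray.
- tray (a joint): Tray travel in m: 0 = shut and latched, grows as it comes out along the dispenser's -x, end stop at 0.060. A spring pushes it out with 3.1 N (shut) to 2.0 N (out); let go, it shoots out in about a third of a second, so the trapping finger has to be in front of the plate, less than 45 mm from its shut place, before the catch lets go.
- tablet: White block-shaped dishwasher tablet, 36 x 30 x 16 mm, 20 g, loose in the tray's pocket behind the front plate (hidden under the roof until the tray is out). Origin at the centre of its underside, which lies 12 mm above the worktop; z up.
- pepper_jar: Bystander: small clear spice jar with a white cap, 41 mm across, 105 mm high, origin at the centre of its underside. Beside the dispenser.
- soup_tin: Bystander: food tin, 75 mm across, 110 mm high, origin at the centre of its underside. Beside the dispenser.
- lemon: Bystander: lemon, 78 x 55 x 56 mm, origin under its middle.
- mug: Bystander: cream mug, 83 mm across without its handle, 94 mm high, origin at the centre of its underside.
- teaspoon: Bystander: steel teaspoon, 130 mm long, 11 mm high, lying on the worktop, origin under its middle.
Things that resemble listed ones, but are neither listed nor needed, are in the scene too. Leave any green or pink look-alike of the dispenser alone.

How it is judged:
By the outcome, as a careful person would: the job done as asked, in the order asked, and still so for the second after the job is handed in, with the robot touching nothing.
It also fails if it takes over 32 s, if anything falls off the work surface, if the arm or the gripper's body presses on something with over 40 N, if the wrist force passes 120 N, or if a joint passes its speed limit or range.

ROBOT

A 6-joint arm with a two-finger parallel gripper is mounted at the origin on a cart in front of the work surface, level with it; the furniture and walls round the work are solid. World frame = base frame: x ahead of the robot, y to its left, z up, the work surface at z = 0. Lengths are in m, angles in rad, forces in N, time in s.
With the tool pointing down it reaches from about 0.325 to 0.75 m from the base axis. Payload 7.6 kg.
Tool frame: the origin (TCP) lies on the centre line of the jaws, within the pads' length; the fingertips stand 11 mm ahead of it and the grasp point (between the pads) lies 8 mm behind it (r.tips_ahead is the distance from the TCP to the fingertips, in m); z points along the fingers, x is the direction in which the jaws open and shut, and the axes are right-handed (so a half turn about z gives the same grasp; the last joint's range is limited). The gripper opens to 85 mm and grips with 20 to 120 N. Pads are 22 mm wide; open, the fingers measure 114 mm over their backs; the gripper's body (76 mm by 85 mm) begins 54 mm behind the grasp point. The pads swing forward as they close: fully open they stand 13 mm farther back than shut.
Start: joints at [-1.278, 0.052, 1.401, -0, 1.689, -0.07], TCP at [0.186, -0.491, 0.242] pointing down, gripper open.
Joint ranges: [-2.9, 2.9], [-0.91, 2.17], [0.12, 2.37], [-1.06, 4.2], [0.26, 2.73], [-2.93, 2.93]. Speed limits (rad/s): [2.57, 2.57, 3.01, 3.14, 3.14, 3.14].

INTERFACE

Orientations are given as a unit quaternion [x, y, z, w].
In Python, from bench import state, imaging, r gives the robot as it stands.
- The arm moves only by the tool carry_out, never from a script. Its argument "rows" is a list of rows, each a list of 4 numbers: the shift along the tool's x, y, z in cm, then the turn about the tool's z in degrees. In form: [[x, y, z, roll], ...]. A call has 1 to 12 rows; each row is the pose to reach, as a shift and turn from the pose measured when the call began, along the tool's axes at that moment; what a row does not reach only later rows make up. A row lasts 1/12 s, in which the tool goes at most 41.7 mm and 7.16 degrees, less where a joint would pass 70% of its speed; a pose out of reach is approached as far as the arm can. A call with a gripper value outside its range is refused whole. "grip" is the opening, from 0 (shut) to 1 (fully open), set as the call begins (left out, the last holds). The fingers move at their own pace and stop on an object; "force" is the grip in N (left out, the last holds). Time passes only in rows, so rows that repeat a pose let the fingers close. It gives the time, the measured TCP pose, the force and the opening at its end, in the units of the state.
- state(): the state, without advancing time (a new reading comes with each control period).
- imaging.get_image(name): name is "scene" or "side" or "wrist"; returns a dict with "frame" (400x640x3 uint8, red, green, blue), "camera_matrix" (3x3 intrinsics, pixels), "rvec" (rotation vector, rad) and "tvec" (3), from world to camera coordinates, as OpenCV has them; the wrist camera has in their place "hand_eye" (4x4, takes a point from camera to tool coordinates, whose origin is the TCP and whose axes are the tool frame's). Camera axes: x right, y down, z forward; pixel columns grow to the right and rows downward; lengths in m; the calibration is good to about 2 mm. A picture is of the moment at which its call begins: read the wrist's pose just before it. There is no depth.
- r.hand_in(): hands the job in, once; it reports no verdict.
The state is a dict: "t": time; "q": joint angles; "dq": joint speeds; "effort": joint torques, N m; "tool_pos": TCP position; "eef_rot": TCP orientation; "force": force on the tool from outside, world axes, zero at the start; "ft_torque": the same for the moment, N m; "width": finger opening in m.
Only numpy, scipy, OpenCV 4.12 (cv2) and the standard library are available. Lean on these libraries where they do the work, as an engineer would, in place of code of your own. Each camera call takes 0.05 s, during which the arm holds its last target.

## Working session

There is one attempt and no reset: what is moved stays moved. The work goes in short steps, Python scripts to look and compute and a tool call to move; the robot and the scene stay as the last step left them, time stands still between calls to the robot, and variables do not carry over. Pictures are saved under pics/ and viewed, and the job is handed in when it is done.

Besides the shell and the picture viewer there is one more tool, called after "Call:" in YAML: its name, and indented under it one key for each argument. carry_out: Moves the arm, as the interface text tells. Its arguments: {"type":"object","properties":{"rows":{"type":"array","items":{"type":"array","items":{"type":"number"}}},"grip":{"type":"number"},"force":{"type":"number"}},"required":["rows"]}

```bash
mkdir -p pics; ls
python3 - <<'E'
from bench import state, imaging, r
import cv2
s=state();print(s)
for n in ["scene","side","wrist"]:
    d=imaging.get_image(n);cv2.imwrite(f"pics/{n}0.png",d["frame"][:,:,::-1])
    print(n,d["camera_matrix"],d.get("rvec"),d.get("tvec"),d.get("hand_eye"))
E
```

```text
pics
{'t': 0.0, 'q': array([-1.27828816e+00,  5.28130244e-02,  1.40172038e+00, -5.63493205e-06,
        1.68862440e+00, -7.02777827e-02]), 'dq': array([ 0.0013831 , -0.00070891,  0.00068623,  0.00086728,  0.00138972,
       -0.00017745]), 'effort': array([ 8.03627845e-04, -3.81662607e+01, -3.60189164e+01, -9.69352027e-05,
        6.09868410e-03, -3.26092868e-05]), 'tool_pos': array([ 0.18625948, -0.49053939,  0.24148704]), 'eef_rot': array([ 8.23067063e-01, -5.67943658e-01, -6.13060672e-04, -4.86406135e-04]), 'force': array([-0.05299557, -0.06867823, -1.12055152]), 'ft_torque': array([-0.01221111,  0.02509643, -0.05247577]), 'width': 0.08556114240625881}
scene [[381.74994713   0.         320.35093604]
 [  0.         381.74994713 212.05364421]
 [  0.           0.           1.        ]] [ 1.13249459 -2.14268852  1.16453803] [0.19886866 0.28354855 0.89905262] None
side [[398.56331311   0.         320.36419457]
 [  0.         398.56331311 199.12212411]
 [  0.           0.           1.        ]] [ 2.1246871  -0.54588015  0.254395  ] [-0.44213409  0.16362592  1.11665628] None
wrist [[341.82429627   0.         320.57535208]
 [  0.         341.82429627 202.61585777]
 [  0.           0.           1.        ]] None None [[ 9.99999185e-01 -1.27631287e-03  9.51560243e-06 -1.33396642e-04]
 [ 1.23035680e-03  9.65922035e-01  2.58830269e-01 -6.42481820e-02]
 [-3.39539734e-04 -2.58830047e-01  9.65922819e-01 -1.31509079e-01]
 [ 0.00000000e+00  0.00000000e+00  0.00000000e+00  1.00000000e+00]]
```

View pics/scene0.png

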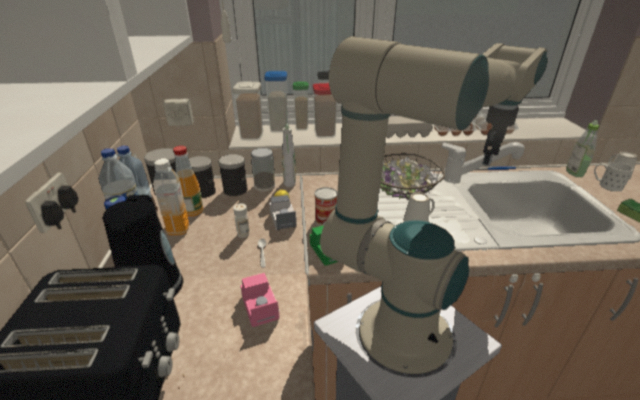

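View pics/side0.png

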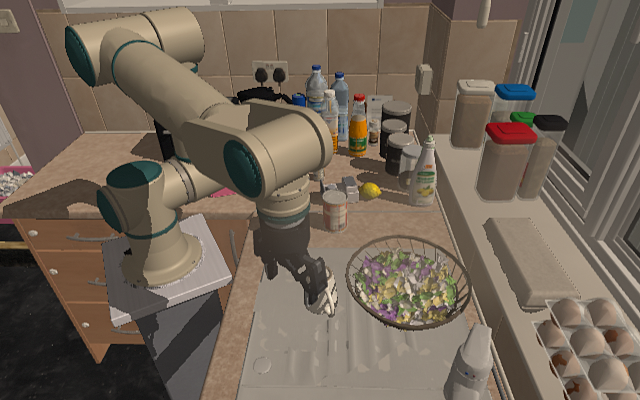

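View pics/wrist0.png

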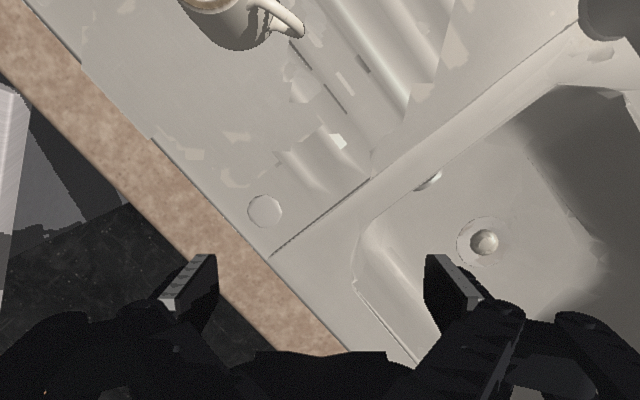

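The white dispenser with the grey tray sits at about scene (284,212) and side (345,188). The look-alikes are pink at (260,300) and green at (322,243). I'll enlarge to check.

Run:
```python
import cv2,numpy as np
a=cv2.imread("pics/scene0.png")[170:270,220:350];b=cv2.imread("pics/side0.png")[160:240,300:400]
cv2.imwrite("pics/z1.png",cv2.resize(a,None,fx=6,fy=6,interpolation=2));cv2.imwrite("pics/z2.png",cv2.resize(b,None,fx=7,fy=7,interpolation=2))
from bench import imaging
for n in["scene","side"]:
    d=imaging.get_image(n);R=cv2.Rodrigues(d["rvec"])[0];print(n,-R.T@d["tvec"],R[2])
    K=d["camera_matrix"]
    for uv in ([(284,222)] if n=="scene" else [(345,195)]):
        ray=R.T@np.linalg.inv(K)@[*uv,1];c=-R.T@d["tvec"];print(c+ray*(0.03-c[2])/ray[2])
```

```text
scene [-0.38603121  0.50111926  0.72670732] [ 0.69505083 -0.47124244 -0.54298702]
[0.52322169 0.02669465 0.03      ]
side [ 0.01739426 -0.93974229  0.76534901] [ 0.37542056  0.72764852 -0.57409672]
[ 0.57880189 -0.02716998  0.03      ]
```

View pics/z1.png

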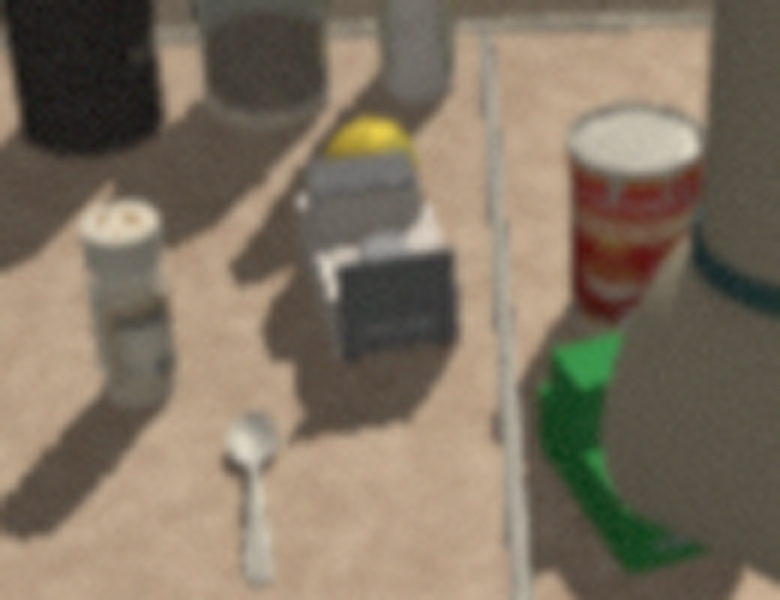

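View pics/z2.png

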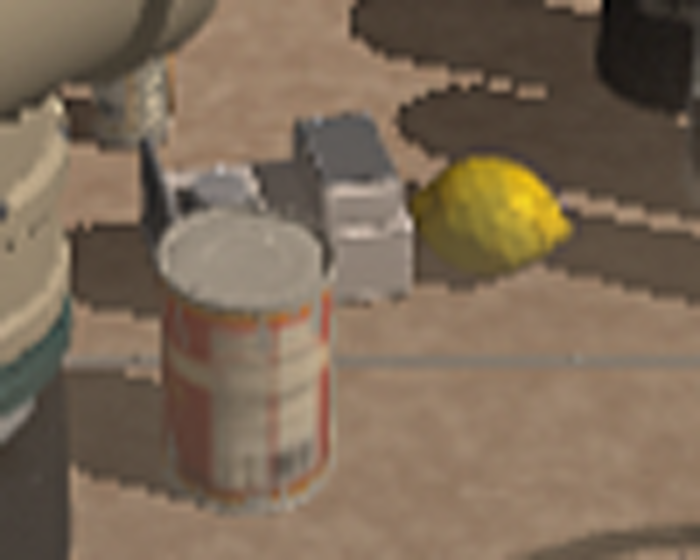

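White box with grey tray confirmed. The plate faces the robot, and the yaw looks slightly rotated. Next is a rough fit of the pose from both cameras.

```bash
cat > h.py <<'E'
import cv2,numpy as np
from scipy.optimize import least_squares
from bench import imaging,state,r
def P(d,X):
    return cv2.projectPoints(np.array(X,float).reshape(-1,3),d["rvec"],d["tvec"],d["camera_matrix"],None)[0].reshape(-1,2)
def W(p,X):
    c,s=np.cos(p[2]),np.sin(p[2]);X=np.array(X)/1000.
    return np.c_[p[0]+c*X[:,0]-s*X[:,1],p[1]+s*X[:,0]+c*X[:,1],X[:,2]]
E
python3 - <<'E'
from h import *
ds=imaging.get_image("scene");di=imaging.get_image("side")
Xs=[(-31,33,66),(-31,-33,66),(-31,33,6),(-31,-33,6),(0,0,54)]
us=np.array([(276.7,214.2),(295,212),(278,229.5),(295.8,226.7),(284.2,210.5)])
Xi=[(-31,33,66),(0,0,54),(41,-26,67),(81,-26,67),(85,-35,0)]
ui=np.array([(320.9,179.8),(330.7,186.7),(347,188.5),(357.5,186),(358,203)])
f=lambda p:np.r_[(P(ds,W(p,Xs))-us).ravel(),(P(di,W(p,Xi))-ui).ravel()]
s=least_squares(f,[.55,0,0]);print(s.x,np.degrees(s.x[2]));print(f(s.x).reshape(-1,2).round(1))
print(r.tips_ahead, [x for x in dir(r) if x[0]!='_'])
E
```

```text
[ 0.54766631  0.0074958  -0.38063939] -21.809030457516048
[[-0.9 -0.4]
 [ 1.4 -0.7]
 [-1.  -0.3]
 [ 1.3 -0. ]
 [ 0.8  0.1]
 [-0.2 -1.1]
 [ 0.7 -0.3]
 [-1.8 -2.1]
 [ 0.1 -0.6]
 [ 0.6  0.9]]
0.011 ['MotionError', 'hand_in', 'tips_ahead']
```

Call:
carry_out:
  rows:
    - [-17,-25,-2,-24]
    - [-17,-25,-2,-24]
    - [-17,-25,-2,-24]
    - [-17,-25,-2,-24]
    - [-17,-25,-2,-24]
    - [-17,-25,-2,-24]
    - [-17,-25,-2,-24]
    - [-17,-25,-2,-24]
    - [-34.5,-50,-2,-47]
    - [-34.5,-50,-2,-47]
    - [-34.5,-50,-2,-47]
    - [-34.5,-50,-2,-47]

```text
t: 1.35
tool_pos: [0.4542, -0.1034, 0.2625]
eef_rot: [0.982, -0.19, 0.0, -0.0]
force: [1.2, -0.6, 0.5]
width: 0.0857
```

Run:
```python
from h import *
s=state();print(s["t"],s["tool_pos"],s["eef_rot"],s["q"])
```

```text
1.35 [ 0.45416175 -0.10343664  0.26245705] [ 9.81868679e-01 -1.89562132e-01  3.01315230e-04 -7.46589138e-05] [-3.03361481e-01 -1.21324266e-01  1.53027174e+00  2.18952476e-04
  1.73206315e+00  7.81061032e-02]
```

Call:
carry_out:
  rows:
    - [3,-13.5,0,0]
    - [3,-13.5,0,0]
    - [3,-13.5,0,0]
    - [3,-13.5,0,0]
    - [3,-13.5,0,0]
    - [3,-13.5,0,0]
    - [3,-13.5,0,0]
  grip: 0.55

```text
t: 1.93
tool_pos: [0.532, 0.0101, 0.2625]
eef_rot: [0.982, -0.19, 0.0, 0.0]
force: [0.3, 0.2, 0.4]
width: 0.0469
```

Run:
```python
from h import *
s=state();print(s["t"],s["tool_pos"],s["eef_rot"],s["dq"],s["width"])
np.savez("w1.npz",p=s["tool_pos"],q=s["eef_rot"])
for n in["scene","side","wrist"]: cv2.imwrite(f"pics/{n}1.png",imaging.get_image(n)["frame"][:,:,::-1])
```

```text
1.9333 [0.53197569 0.01009681 0.26245097] [ 9.81822858e-01 -1.89799440e-01  1.78257172e-04  1.26613757e-04] [-0.0176276  -0.01390874  0.00572903  0.0022519  -0.0007505   0.00239548] 0.046852436294916255
```

View pics/wrist1.png

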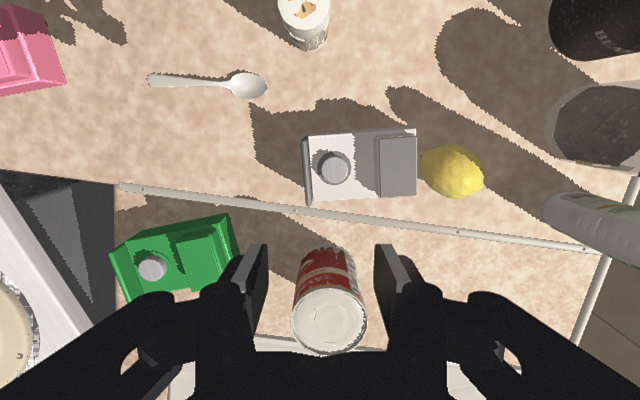

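View pics/side1.png

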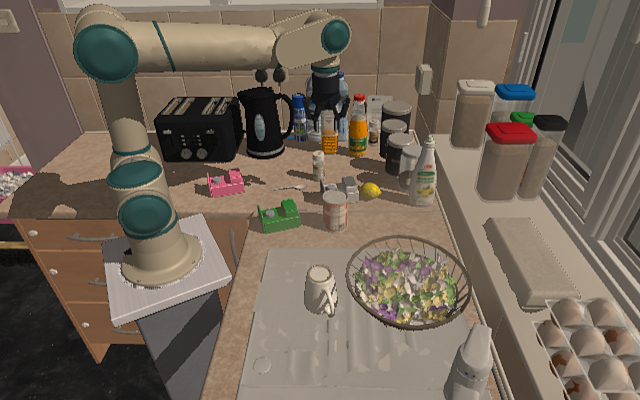

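The wrist view shows the whole dispenser: button about (335,168), plate on its left at (307,170), hump (397,165). The soup tin is near (330,310). The crop below is for a precise fit.

Run:
```python
import cv2
a=cv2.imread("pics/wrist1.png")[115:215,290:430]
cv2.imwrite("pics/z3.png",cv2.resize(a,(784,560),interpolation=2))
```

```text
(no output)
```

View pics/z3.png

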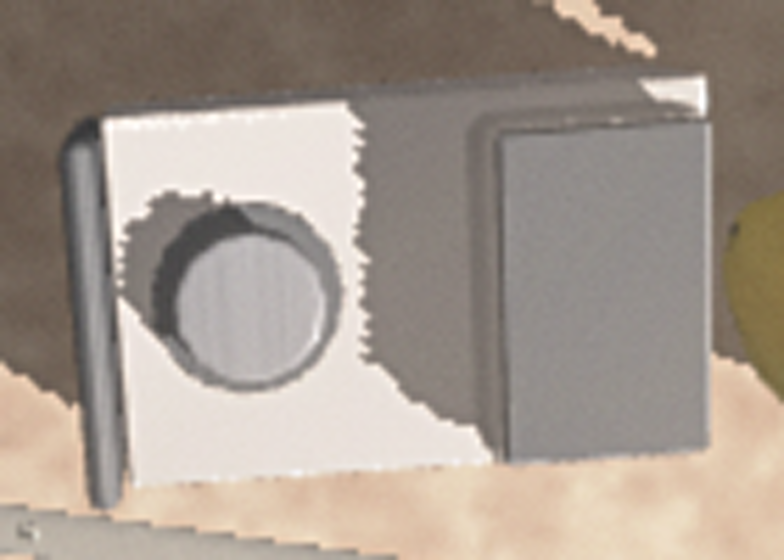

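```bash
cat > fitw.py <<'E'
from h import *
from scipy.spatial.transform import Rotation as Ro
def cam(z):
    d=imaging.get_image("wrist");H=d["hand_eye"]
    T=np.eye(4);T[:3,:3]=Ro.from_quat(z["q"]).as_matrix();T[:3,3]=z["p"]
    M=np.linalg.inv(T@H);return dict(rvec=cv2.Rodrigues(M[:3,:3])[0],tvec=M[:3,3],camera_matrix=d["camera_matrix"])
E
python3 - <<'E'
from fitw import *
z=np.load("w1.npz");d=cam(z)
X=[(0,0,54),(-25,35,42),(-25,-35,42),(85,35,42)]
c=np.array([(252,310),(103,119),(132,487),(706,77)])/5.6+[290,115]-0.4
f=lambda p:(P(d,W(p,X))-c).ravel()
s=least_squares(f,[.548,.007,-.38]);p=s.x;print(p,np.degrees(p[2]));print(f(p).reshape(-1,2).round(2))
def crop(Y):return ((P(d,W(p,Y))-[290,115]+.4)*5.6).round()
print(crop([(-31,33,66),(-31,-33,66),(41,29,67),(81,29,67),(81,-29,67)]))
np.save("pose.npy",p)
for n in["scene","side"]:
    dd=imaging.get_image(n);print(P(dd,W(p,[(0,0,54),(-31,33,66),(-31,-33,66)])))
E
```

```text
[ 0.54712004  0.0118783  -0.31537433] -18.0696178393409
[[ 0.09  0.09]
 [-0.41 -0.28]
 [-0.49  0.63]
 [ 0.79 -0.31]]
[[ 61. 142.]
 [ 92. 517.]
 [489. 137.]
 [727. 121.]
 [724. 455.]]
[[283.92864496 211.05400959]
 [275.42620401 214.54266784]
 [295.81918204 211.35844848]]
[[330.57335698 185.81045382]
 [319.3742176  178.4829466 ]
 [322.98594868 189.32861601]]
```

Run:
```python
from fitw import *
print(r.tips_ahead)
a=cv2.imread("pics/wrist1.png")[225:345,190:450]
cv2.imwrite("pics/z4.png",cv2.resize(a,None,fx=3,fy=3,interpolation=2))
d=imaging.get_image("wrist");Hi=np.linalg.inv(d["hand_eye"])
for tz in(0.0,.005,.011,.015):
  for x in(-.0234,-.0334,.0234,.038):
    for y in(-.011,.011):
      X=Hi@[x,y,tz,1];u=d["camera_matrix"]@X[:3];u=u[:2]/u[2];print(tz,x,y,((u-[190,225])*3).round())
```

```text
0.011
0.0 -0.0234 -0.011 [229.  63.]
0.0 -0.0234 0.011 [235. 206.]
0.0 -0.0334 -0.011 [156.  63.]
0.0 -0.0334 0.011 [165. 206.]
0.0 0.0234 -0.011 [569.  62.]
0.0 0.0234 0.011 [563. 206.]
0.0 0.038 -0.011 [675.  62.]
0.0 0.038 0.011 [665. 206.]
0.005 -0.0234 -0.011 [234.  49.]
0.005 -0.0234 0.011 [240. 189.]
0.005 -0.0334 -0.011 [164.  49.]
0.005 -0.0334 0.011 [173. 189.]
0.005 0.0234 -0.011 [563.  49.]
0.005 0.0234 0.011 [557. 188.]
0.005 0.038 -0.011 [666.  49.]
0.005 0.038 0.011 [656. 188.]
0.011 -0.0234 -0.011 [240.  34.]
0.011 -0.0234 0.011 [246. 169.]
0.011 -0.0334 -0.011 [172.  34.]
0.011 -0.0334 0.011 [181. 169.]
0.011 0.0234 -0.011 [557.  34.]
0.011 0.0234 0.011 [551. 169.]
0.011 0.038 -0.011 [655.  34.]
0.011 0.038 0.011 [646. 169.]
0.015 -0.0234 -0.011 [244.  25.]
0.015 -0.0234 0.011 [249. 157.]
0.015 -0.0334 -0.011 [178.  25.]
0.015 -0.0334 0.011 [186. 157.]
0.015 0.0234 -0.011 [553.  25.]
0.015 0.0234 0.011 [547. 156.]
0.015 0.038 -0.011 [649.  24.]
0.015 0.038 0.011 [640. 156.]
```

View pics/z4.png

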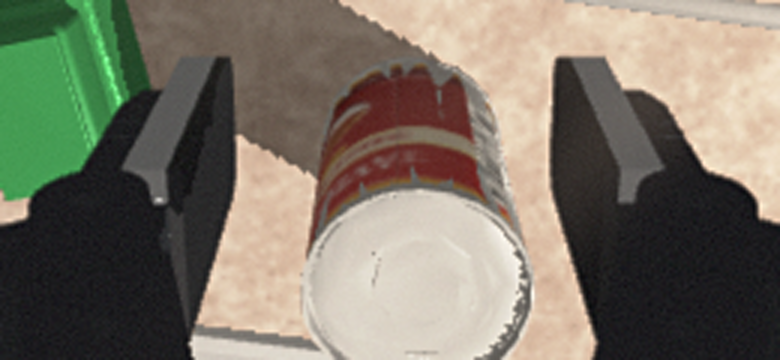

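Run:
```python
from fitw import *
p=np.load("pose.npy")
def ray(d,uv,z):
    R=cv2.Rodrigues(np.array(d["rvec"]))[0];c=-R.T@np.array(d["tvec"]).ravel();v=R.T@np.linalg.inv(d["camera_matrix"])@[*uv,1];return c+v*(z-c[2])/v[2]
def loc(w):
    c,s=np.cos(p[2]),np.sin(p[2]);v=w[:2]-p[:2];return (np.array([c*v[0]+s*v[1],-s*v[0]+c*v[1]])*1000).round(1)
d=cam(np.load("w1.npz"))
w=ray(d,(329,320),.11);print("tin wrist",w,loc(w))
di=imaging.get_image("side");w=ray(di,(335,197),.11);print("tin side",w,loc(w))
w=ray(d,(304,12),.105);print("jar",w,loc(w))
w=ray(d,(248,85),.01);print("spoon bowl",w,loc(w))
```

```text
tin wrist [ 0.49123525 -0.11006305  0.11      ] [ -15.3 -133.3]
tin side [ 0.48754985 -0.12079291  0.11      ] [ -15.5 -144.6]
jar [0.57085732 0.14256853 0.105     ] [-18.  131.6]
spoon bowl [0.49376451 0.12392374 0.01      ] [-85.5  90. ]
```

Call:
carry_out:
  rows:
    - [-1.4,-0.55,0,-3.8]
    - [-1.4,-0.55,4,-3.8]
    - [-1.4,-0.55,8,-3.8]
    - [-1.4,-0.55,12,-3.8]
    - [-1.4,-0.55,15,-3.8]
    - [-1.4,-0.55,17,-3.8]
    - [-1.4,-0.55,17.5,-3.8]
    - [-1.4,-0.55,17.5,-3.8]
    - [-1.4,-0.55,17.5,-3.8]

```text
t: 3.13
tool_pos: [0.5222, 0.0206, 0.0891]
eef_rot: [0.988, -0.157, 0.001, -0.0]
force: [-0.5, -1.5, 1.0]
width: 0.0471
```

Run:
```python
from fitw import *
s=state();p=np.load("pose.npy");print(s["t"],s["tool_pos"],s["force"],s["width"])
R=Ro.from_quat(s["eef_rot"]).as_matrix();print(np.degrees(np.arctan2(R[1,0],R[0,0])))
c,q=np.cos(p[2]),np.sin(p[2]);v=s["tool_pos"][:2]-p[:2];print(c*v[0]+q*v[1],-q*v[0]+c*v[1])
np.savez("w2.npz",p=s["tool_pos"],q=s["eef_rot"])
o=[]
for n,(x,y,w,h) in dict(wrist=(160,100,320,240),side=(290,130,110,82),scene=(230,150,110,82)).items():
    a=imaging.get_image(n)["frame"][y:y+h,x:x+w,::-1];cv2.imwrite(f"pics/{n}2.png",cv2.resize(a,(640,480),interpolation=2))
```

```text
3.1333 [0.52216207 0.02062867 0.08908066] [-0.47701478 -1.48085312  0.97393483] 0.04714531100701326
-18.090472717277994
-0.026441177924950016 0.0005775282155194936
```

View pics/wrist2.png

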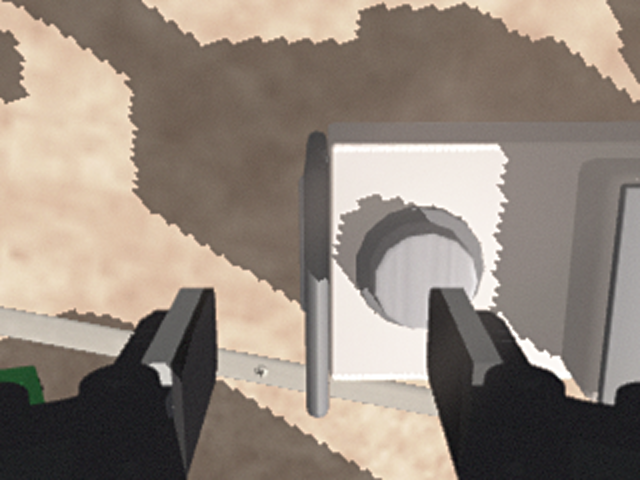

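View pics/side2.png

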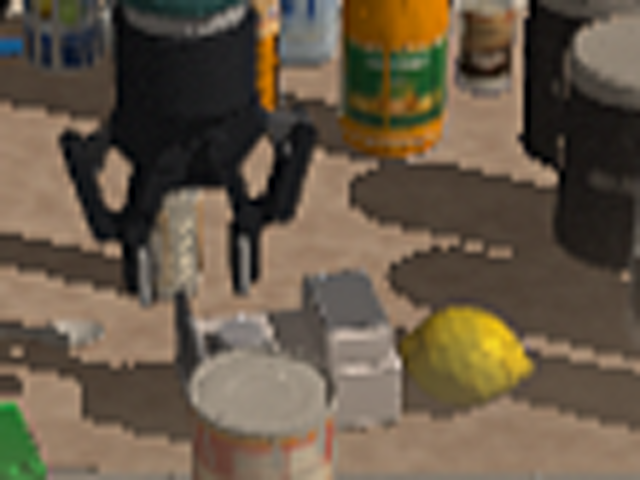

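View pics/scene2.png

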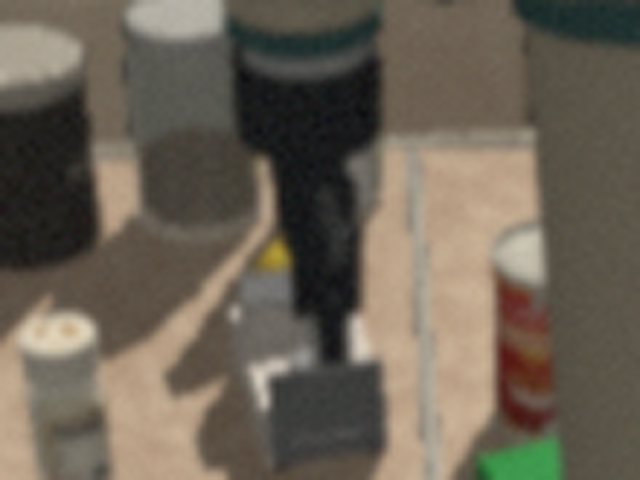

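Run:
```python
from fitw import *
z=np.load("w2.npz");d=cam(z)
X=[(0,0,54),(-25,35,42),(-25,-35,42)]
c=np.array([(427,281),(332,145),(332,380)])/2+[160,100]
f=lambda p:(P(d,W(p,X))-c).ravel()
s=least_squares(f,np.load("pose.npy"));p=s.x;print(p,np.degrees(p[2]));print(f(p).reshape(-1,2).round(2))
print((P(d,W(p,[(-31,33,66),(-31,-33,66)]))-[160,100])*2)
c,q=np.cos(p[2]),np.sin(p[2]);v=z["p"][:2]-p[:2];print(c*v[0]+q*v[1],-q*v[0]+c*v[1])
```

```text
[ 0.54751836  0.0114983  -0.30872507] -17.68864374596177
[[ 0.62  0.82]
 [-0.59 -1.2 ]
 [-0.04  0.53]]
[[306.63832959 169.07992347]
 [310.18110605 421.79637726]]
-0.02693169999897091 0.0009943381980239054
```

Call:
carry_out:
  rows:
    - [0,0.1,1,0]
    - [0,0.1,2,0]
    - [0,0.1,2.2,0]
    - [0,0.1,2.2,0]
    - [0,0.1,2.2,0]

```text
t: 3.75
tool_pos: [0.5219, 0.0197, 0.067]
eef_rot: [0.988, -0.157, 0.002, -0.0]
force: [-0.4, 0.3, 0.8]
width: 0.047
```

Call:
carry_out:
  rows:
    - [0,0,0.2,0]
    - [0,0,0.3,0]
    - [0,0,0.4,0]
    - [0,0,0.4,0]
    - [0,0,0.4,0]

```text
t: 4.17
tool_pos: [0.5219, 0.0197, 0.063]
eef_rot: [0.988, -0.157, 0.001, -0.0]
force: [0.7, 0.2, 0.1]
width: 0.0466
```

```bash
cat > look.py <<'E'
import sys
from fitw import *
k=sys.argv[1]
s=state();p=np.load("pose.npy");print(s["t"],s["tool_pos"],s["force"],s["width"])
c,q=np.cos(p[2]),np.sin(p[2]);v=s["tool_pos"][:2]-p[:2];print(c*v[0]+q*v[1],-q*v[0]+c*v[1])
a=imaging.get_image("wrist")["frame"][100:340,160:480,::-1]
b=imaging.get_image("side")["frame"][150:225,300:400,::-1]
a=cv2.resize(a,(440,330),interpolation=2);b=cv2.resize(b,(340,330),interpolation=2)
cv2.imwrite(f"pics/look{k}.png",np.hstack([a,b]))
E
python3 look.py 3
```

```text
4.1667 [0.52190285 0.01971452 0.06298976] [0.7045988  0.22446754 0.12662108] 0.046638960030079224
-0.026404069649373457 -0.00037193767427430753
```

View pics/look3.png

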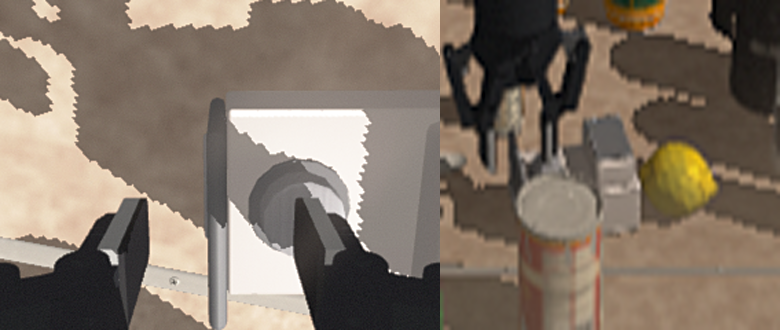

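The rear finger is over the button and the front finger is ahead of the plate with a gap. I'll press in small steps.

Call:
carry_out:
  rows:
    - [0,0,0.15,0]
    - [0,0,0.3,0]
    - [0,0,0.45,0]
    - [0,0,0.5,0]
    - [0,0,0.5,0]
    - [0,0,0.5,0]

```text
t: 4.77
tool_pos: [0.5221, 0.0197, 0.0582]
eef_rot: [0.988, -0.157, 0.002, -0.0]
force: [0.1, -0.2, 2.5]
width: 0.0466
```

```bash
python3 look.py 4
```

```text
4.7667 [0.5220818  0.01972573 0.05815664] [ 0.13238971 -0.16040125  2.46003268] 0.046641790015372685
-0.026237426789254725 -0.000305777403160545
```

View pics/look4.png

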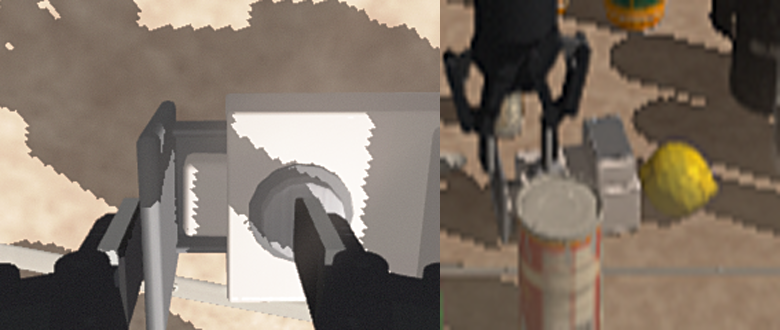

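Popped and trapped: the plate rests on the front finger with the tray about 20 mm out. I'll press a little further and hold for a moment.

Call:
carry_out:
  rows:
    - [0,0,0.1,0]
    - [0,0,0.2,0]
    - [0,0,0.2,0]
    - [0,0,0.2,0]
    - [0,0,0.2,0]
    - [0,0,0.2,0]
    - [0,0,0.2,0]
    - [0,0,0.2,0]
    - [0,0,0.2,0]
    - [0,0,0.2,0]

```text
t: 5.7
tool_pos: [0.5222, 0.0197, 0.0563]
eef_rot: [0.988, -0.157, 0.002, -0.0]
force: [-1.1, 0.1, 5.5]
width: 0.0471
```

Call:
carry_out:
  rows:
    - [0,0,-0.3,0]
    - [0,0,-0.6,0]
    - [0,0,-0.9,0]
    - [-0.1,0,-0.9,0]
    - [-0.2,0,-0.9,0]
    - [-0.3,0,-0.9,0]
    - [-0.4,0,-0.9,0]
    - [-0.5,0,-0.9,0]
    - [-0.6,0,-0.9,0]
    - [-0.7,0,-0.9,0]
    - [-0.8,0,-0.9,0]
    - [-0.9,0,-0.9,0]

```text
t: 6.7
tool_pos: [0.5134, 0.0225, 0.0652]
eef_rot: [0.988, -0.157, 0.002, -0.0]
force: [-1.9, 0.0, 1.6]
width: 0.047
```

```bash
python3 look.py 5
```

```text
6.7 [0.51341219 0.02250036 0.06519917] [-1.9112384   0.01095658  1.63429056] 0.047023414923139106
-0.03534006854278587 -0.0003570630556137041
```

View pics/look5.png

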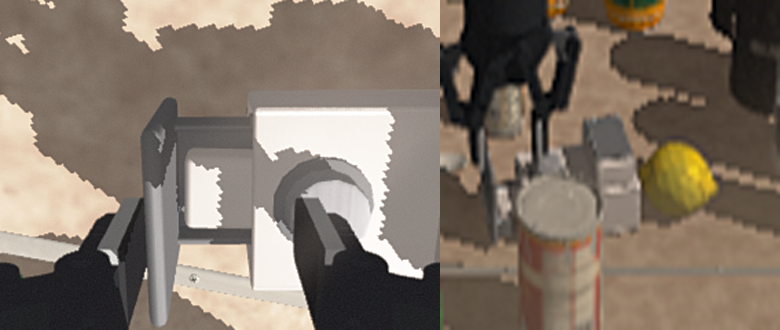

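Tray follows the finger (about 29 mm out, tablet visible). I'll keep easing it out.

Call:
carry_out:
  rows:
    - [-0.1,0,0,0]
    - [-0.2,0,0,0]
    - [-0.3,0,0,0]
    - [-0.4,0,0,0]
    - [-0.5,0,0,0]
    - [-0.6,0,0,0]
    - [-0.7,0,0,0]
    - [-0.8,0,0,0]
    - [-0.9,0,0,0]
    - [-1.0,0,0,0]
    - [-1.1,0,0,0]
    - [-1.2,0,0,0]

```text
t: 7.8
tool_pos: [0.5018, 0.0262, 0.0652]
eef_rot: [0.988, -0.157, 0.002, -0.0]
force: [-2.5, -0.6, 1.6]
width: 0.0473
```

Call:
carry_out:
  rows:
    - [-0.1,0,0,0]
    - [-0.2,0,0,0]
    - [-0.3,0,0,0]
    - [-0.4,0,0,0]
    - [-0.5,0,0,0]
    - [-0.6,0,0,0]
    - [-0.7,0,0,0]
    - [-0.8,0,0,0]
    - [-0.9,0,0,0]
    - [-1.0,0,0,0]
    - [-1.1,0,0,0]
    - [-1.2,0,0,0]

```text
t: 8.8
tool_pos: [0.4904, 0.03, 0.0651]
eef_rot: [0.988, -0.157, 0.002, -0.0]
force: [-2.4, -1.2, 1.4]
width: 0.0468
```

```bash
python3 look.py 6
```

```text
8.8 [0.49038161 0.03000389 0.06514697] [-2.35454942 -1.21696955  1.4001658 ] 0.04682753515190478
-0.05956217152477091 -0.00036705121026034404
```

View pics/look6.png

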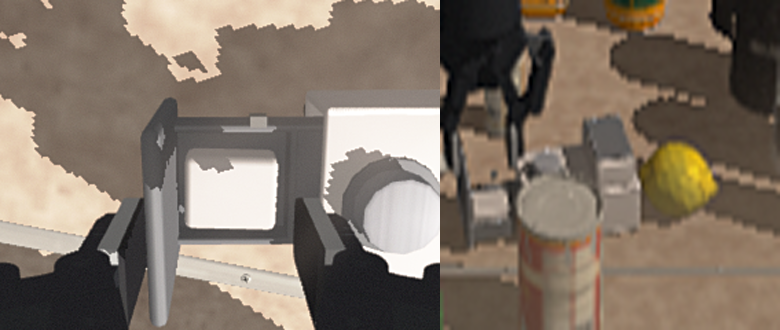

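Call:
carry_out:
  rows:
    - [-0.1,0,0,0]
    - [-0.2,0,0,0]
    - [-0.3,0,0,0]
    - [-0.4,0,0,0]
    - [-0.5,0,0,0]
    - [-0.6,0,0,0]
    - [-0.7,0,0,0]
    - [-0.8,0,0,0]
    - [-0.9,0,0,0]
    - [-1.0,0,0,0]
    - [-1.1,0,0,0]
    - [-1.2,0,0,0]

```text
t: 9.9
tool_pos: [0.479, 0.0338, 0.0652]
eef_rot: [0.988, -0.157, 0.002, -0.0]
force: [0.1, -0.6, -0.0]
width: 0.0472
```

Call:
carry_out:
  rows:
    - [-0.1,0,0,0]
    - [-0.2,0,0,0]
    - [-0.3,0,0,0]
    - [-0.4,0,0,0]
    - [-0.5,0,0,0]
    - [-0.6,0,0,0]
    - [-0.6,0,0,0]
    - [-0.6,0,0,0]

```text
t: 10.57
tool_pos: [0.4733, 0.0357, 0.0652]
eef_rot: [0.988, -0.157, 0.002, -0.0]
force: [-0.3, -0.1, -0.5]
width: 0.047
```

```bash
python3 look.py 7
```

```text
10.5667 [0.47327094 0.03573885 0.06519388] [-0.28773527 -0.12773744 -0.45755674] 0.04702218241378154
-0.07760777461535087 -0.00022219435701050297
```

View pics/look7.png

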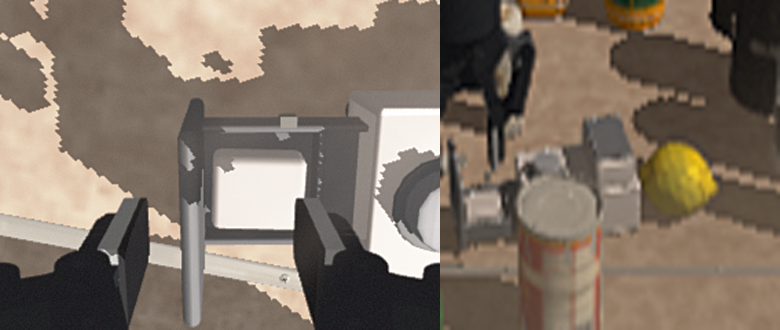

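The tray is at its stop, there's no contact force, and about 10 mm of clearance lies in front of the plate. Lifting straight up.

Call:
carry_out:
  rows:
    - [0,0,-1.5,0]
    - [0,0,-4,0]
    - [0,0,-8,0]
    - [0,0,-12,0]
    - [0,0,-15,0]
    - [0,0,-17,0]
    - [0,0,-17,0]
    - [0,0,-17,0]
    - [0,0,-17,0]
    - [0,0,-17,0]

```text
t: 11.5
tool_pos: [0.4721, 0.0357, 0.2334]
eef_rot: [0.988, -0.157, 0.0, 0.0]
force: [-1.0, 0.2, 0.2]
width: 0.047
```

Run:
```python
from fitw import *
s=state();print(s["t"],s["tool_pos"],s["force"])
z=dict(p=s["tool_pos"],q=s["eef_rot"]);d=cam(z);im=imaging.get_image("wrist")["frame"][:,:,::-1].copy()
p=np.load("pose.npy")
for u in P(d,W(p,[(-91,33,66),(-91,-33,66)])):cv2.circle(im,(int(u[0]),int(u[1])),2,(0,0,255),-1)
cv2.imwrite("pics/fin_w.png",im);cv2.imwrite("pics/fin_s.png",cv2.resize(imaging.get_image("side")["frame"][140:260,220:420,::-1],None,fx=4,fy=4))
```

```text
11.5 [0.47208509 0.03569    0.23343102] [-1.03380746  0.22408733  0.23605252]
```

View pics/fin_w.png

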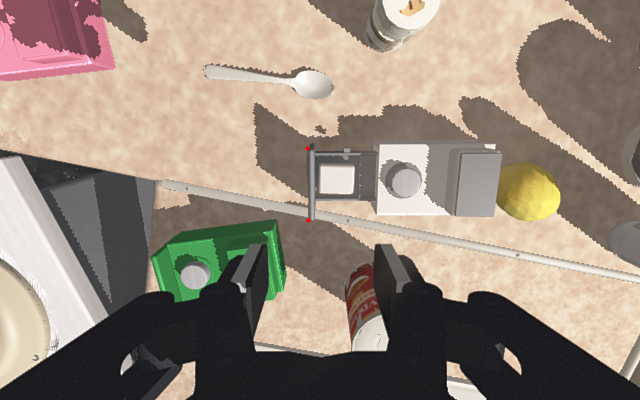

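View pics/fin_s.png

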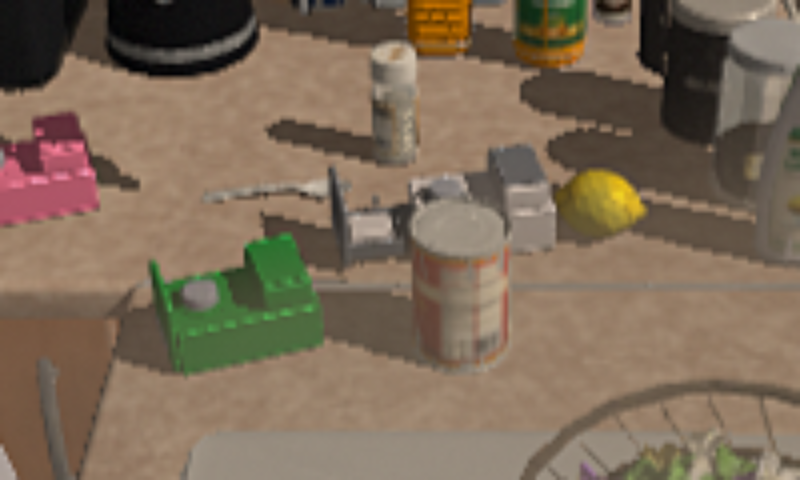

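The tray's front edge lies on the predicted 60 mm stop marks (308,149)/(308,220). The tablet lies in the tray at (337,178), the surroundings are unmoved, and the robot is clear.

```bash
python3 -c "
from bench import r
print(r.hand_in())"
```

```text
the job is handed in; nothing more can be done
None
```

The tray is out at its stop with the tablet lying in it, and the job is handed in at about 11.5 s. One fingertip pressed the button. The other finger caught the popped tray about 20 mm out, and I kept the button pressed for about another second. I then released the button, eased the tray out at about 12 mm/s with the finger in front of it, backed off about 10 mm and lifted clear.

- **Tray:** its front edge matched the computed 60 mm stop position in the wrist picture, and the contact force dropped to about zero when the tray reached the stop.
- **Forces:** the readings at the end of each move peaked at about 5.5 N, while the button was pressed.
- **Surroundings:** the tin, jar, lemon and spoon, and the green and pink look-alikes, looked undisturbed in the last pictures. The mug was not in those pictures, but the arm did not go near it after the first approach.
- **Disagreement:** my first rough fit from the scene and side cameras gave the dispenser's yaw as -22°. The closer wrist views gave about -18°, which I used.

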